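Unstack the set onto its firing setters

ROBOT

A 7-joint arm with a two-finger parallel gripper is mounted at the origin on the work surface. World frame = base frame: x ahead of the robot, y to its left, z up, the work surface at z = 0. Lengths are in mm, angles in rad, forces in N, time in s.
With the tool pointing down it reaches from about 400 to 900 mm from the base axis. Payload 5.5 kg.
Tool frame: the origin (TCP) lies on the centre line of the jaws, within the pads' length; the fingertips stand 8 mm ahead of it and the grasp point (between the pads) lies 11 mm behind it (manip.tips_ahead is the distance from the TCP to the fingertips, in mm); z points along the fingers, y is the line along which they close (so a half turn about z gives the same grasp; the last joint's range is limited). The gripper opens to 85 mm and grips with 20 to 120 N. Pads are 22 mm wide; open, the fingers measure 114 mm over their backs; the gripper's body (76 mm by 85 mm) begins 54 mm behind the grasp point. The pads swing forward as they close: fully open they stand 13 mm farther back than shut.
Start: joints at [1.515, 0.501, -0.427, 1.55, 0.221, 1.138, -0.21], TCP at [203.76, -617.237, 239.31] pointing down, gripper open.
Joint ranges: [-2.88, 2.88], [-0.31, 2.03], [-1.54, 1.56], [0.2, 2.42], [-1.41, 4.55], [0.19, 2.02], [-2.57, 2.57]. Speed limits (rad/s): [2.57, 2.57, 3.14, 3.14, 3.14, 3.14, 3.14].

INTERFACE

Orientations are given as a unit quaternion [x, y, z, w].
In Python, from cell import manip gives the robot as it stands. The module is installed in compiled form; this text tells all that it offers. Calls block until the motion is done:
- manip.reach(position, orientation): joint-space move of the TCP to a pose.
- manip.movel(position, attitude=None, max_speed=150, stop_force=None): straight line of the TCP; attitude=None keeps the orientation; max_speed is the mean speed in mm/s. With stop_force (N) it stops when the force on the tool has changed by that much, and returns True; else False.
- manip.movej(angles): joint-space move.
- manip.command_gripper(opening, strength=None): finger opening in mm; strength is the grip in N (None keeps the last); returns when the fingers have stopped.
- manip.wait(seconds).
- manip.inverse_kinematics(position, orientation): joint angles nearest the present ones, or None.
- manip.camera(name): name is "scene" or "top" or "wrist"; returns the picture (480x640x3 uint8, red, green, blue); there is no depth.
- manip.get_calibration(name): a dict with "intrinsics" (3x3 intrinsics, pixels), "view" (4x4, takes a point from world to camera coordinates); the wrist camera has in their place "hand_eye" (4x4, takes a point from camera to tool coordinates, whose origin is the TCP and whose axes are the flange's). Camera axes: x right, y up, looking along -z (the intrinsics and any distortion apply to the point x, -y, -z); pixel columns grow to the right and rows downward; lengths in mm; the calibration is good to about 2 mm. A picture is of the moment at which its call begins: read the wrist's pose just before it. get_calibration takes no time and is no camera call.
A pose or a line that the arm cannot do raises manip.Unreachable and nothing moves.
- manip.job_done(): hands the job in; it is judged then, once.
Readings, each from a call of its own:
- manip.current_time(): time.
- manip.current_joint_positions(): joint angles.
- manip.current_joint_velocities(): joint speeds.
- manip.current_joint_torque(): joint torques, N m.
- manip.current_tcp_pos(): TCP position.
- manip.current_eef_rot(): TCP orientation.
- manip.current_contact_force(): force on the tool from outside, world axes, zero at the start.
- manip.current_wrist_torque(): the same for the moment, N m.
- manip.current_grip_width(): finger opening in mm.
- manip.current_finger_force(): force on a finger pad.
Only numpy, scipy, OpenCV 4.12 (cv2) and the standard library are available. Lean on these libraries where they do the work, as an engineer would, in place of code of your own. Each camera call takes 0.05 s, during which the arm holds its last target. There are 200 camera calls.

TASK

Get this porcelain set ready for the glaze firing: take the stack apart and set each piece down, without dropping it, on its own firing setter, the buff slab of the same outline (long dish on the rectangle, oval dish on the oval, round dish on the large disc, cup on the small disc). Each piece stands upright and centred on its setter, the long and the oval dish lined up with theirs. Leave the ink bottle and the stand of cones where they are.

Things in the scene. Friction and masses are not known exactly. Their poses are not given: they have to be found in the camera images.
- long_dish_c (a point): White rectangular dish, bottom of the stack, on the bench: 180 mm long (x), 64 wide (y), 24 high, 240 g (all masses vary by a quarter). Foot 150 x 40, 10 high; above it the outside is a vertical band 14 mm high, to be gripped across the width. Well floor 16 mm above the underside, walls 5 mm. Point: its centre, 12 mm above the underside; z up.
- oval_dish_c (a point): White oval dish (straight sides, half-round ends) in the well of the long dish, underside 16 mm above that dish's: 116 mm long (x, within 0.1 rad of the long dish's), 60 wide (y), 24 high, 140 g. Foot 92 x 38, 10 high, then a vertical band 14 mm high to grip, beginning 2 mm above the rim below. Well floor 16 mm up, walls 5 mm. Point: its centre, 12 mm above the underside; z up.
- round_dish_c (a point): White small round dish in the well of the oval dish, underside 16 mm above that dish's: 58 mm diameter, 24 high, 80 g. Foot 38 diameter, 10 high, then a vertical band 14 mm high to grip, beginning 2 mm above the rim below. Well floor 16 mm up, walls 5 mm. Point: its centre, 12 mm above the underside; z up.
- cup_c (a point): White cup without handle, top of the stack, in the well of the round dish, underside 16 mm above that dish's (8 mm below its rim): 46 mm diameter, 42 high, 60 g, wall 4 mm, sides vertical from 6 mm above the underside up. Point: its centre, 21 mm above the underside; z up.
- setter_long_top (a point): Centre of the top face of the rectangular setter for the long dish: a fixed buff fireclay slab 180 x 68 mm, 10 mm thick, lying on the bench (top 10 mm above the bench). x along its length.
- setter_oval_top (a point): Centre of the top face of the oval setter for the oval dish: a fixed buff slab with straight sides and half-round ends, 122 x 68 mm, 10 mm thick, lying on the bench. x along its length.
- setter_round_top (a point): Centre of the top face of the large disc setter for the round dish: a fixed buff slab 76 mm in diameter, 10 mm thick, lying on the bench.
- setter_small_top (a point): Centre of the top face of the small disc setter for the cup: a fixed buff slab 52 mm in diameter, 10 mm thick, lying on the bench.
- ink_bottle_c (a point): Bystander: small stoppered glass bottle with blue ink, 48 mm diameter, 73 mm high, loose on the bench; not to be disturbed. The point is its centre, 36 mm up.
- cone_stand_c (a point): Bystander: reddish clay bar 34 x 100 mm (its x, its y) with three upright pyrometric cones, 68 mm high in all, loose on the bench; not to be disturbed. The point is 33 mm up over its middle.
Mind the look-alikes: they are no part of the job. What is shaped like the part that bears cup_c but green is not meant.

How it is judged (in metres and radians):
At the end, for the whole second after the job is handed in: Each of the four pieces stands on its own setter, upright, its centre within 10 mm of the setter's centre, the long and oval dishes turned less than 0.17 rad (10 degrees) from their setters (either way round), released and at rest (horizontal distance between long_dish_c and setter_long_top below 0.01 m and z of long_dish_c in the frame of setter_long_top between 0.008 and 0.016 m and angle between each of long_dish_c, oval_dish_c, round_dish_c, cup_c's own z axis and vertical below 0.08 rad and linear speed of each of long_dish, oval_dish, round_dish, cup below 0.02 m/s and angle between the x axis of long_dish_c and the x axis of setter_long_top, either way round below 0.17 rad and horizontal distance between oval_dish_c and setter_oval_top below 0.01 m and z of oval_dish_c in the frame of setter_oval_top between 0.008 and 0.016 m and angle between the x axis of oval_dish_c and the x axis of setter_oval_top, either way round below 0.17 rad and horizontal distance between round_dish_c and setter_round_top below 0.01 m and z of round_dish_c in the frame of setter_round_top between 0.008 and 0.016 m and horizontal distance between cup_c and setter_small_top below 0.01 m and z of cup_c in the frame of setter_small_top between 0.017 and 0.025 m); the robot touches nothing.
It fails at once if the ink bottle is shifted by more than 20 mm or tipped (distance of ink_bottle_c from where it was at the start of the episode above 0.02 m or angle between ink_bottle_c's own z axis and vertical above 0.3 rad).
It fails at once if the cone stand is shifted by more than 20 mm or tipped (distance of cone_stand_c from where it was at the start of the episode above 0.02 m or angle between cone_stand_c's own z axis and vertical above 0.3 rad).
It fails at once if a piece is dropped onto its setter (let go in the air with its underside more than 8 mm above it) ((horizontal distance between long_dish_c and setter_long_top below 0.03 m and z of long_dish_c in the frame of setter_long_top between 0.02 and 0.162 m and contact force between long_dish and the fingers below 0.01 N) or (horizontal distance between oval_dish_c and setter_oval_top below 0.03 m and z of oval_dish_c in the frame of setter_oval_top between 0.02 and 0.162 m and contact force between oval_dish and the fingers below 0.01 N) or (horizontal distance between round_dish_c and setter_round_top below 0.03 m and z of round_dish_c in the frame of setter_round_top between 0.02 and 0.162 m and contact force between round_dish and the fingers below 0.01 N) or (horizontal distance between cup_c and setter_small_top below 0.03 m and z of cup_c in the frame of setter_small_top between 0.029 and 0.171 m and contact force between cup and the fingers below 0.01 N)).
It also fails if it takes over 109 s, if anything falls off the work surface, if the arm or the gripper's body presses on something with over 40 N, if the wrist force passes 120 N, or if a joint passes its speed limit or range.

## Working session

There is one attempt and no reset: what is moved stays moved. The work goes in short steps, each a Python script; the robot and the scene stay as the last script left them, time stands still between calls to the robot, and variables do not carry over. Pictures are saved under pics/ and viewed, at most 14 in all, crops included, and the job is handed in when it is done.

```bash
mkdir -p pics; python3 - <<'E'
from cell import manip
import cv2,numpy as np
for n in ("top","scene"):
    im=manip.camera(n); cv2.imwrite(f"pics/{n}0.png",im[:,:,::-1])
    c=manip.get_calibration(n); print(n,{k:np.round(np.array(v),3).tolist() for k,v in c.items()})
c=manip.get_calibration("wrist");print({k:np.round(np.array(v),3).tolist() for k,v in c.items()})
print(manip.current_tcp_pos(),manip.current_eef_rot(),manip.current_time(),manip.tips_ahead)
E
```

```text
top {'intrinsics': [[555.039, 0.0, 315.484], [0.0, 555.039, 246.598], [0.0, 0.0, 1.0]], 'view': [[0.023, -1.0, 0.01, -20.225], [0.997, 0.024, 0.067, -488.637], [-0.067, 0.008, 0.998, -1345.69], [0.0, 0.0, 0.0, 1.0]]}
scene {'intrinsics': [[466.608, 0.0, 317.112], [0.0, 466.608, 234.841], [0.0, 0.0, 1.0]], 'view': [[-0.882, 0.471, -0.02, 429.688], [-0.337, -0.6, 0.725, 113.379], [0.329, 0.646, 0.688, -1058.084], [0.0, 0.0, 0.0, 1.0]]}
{'intrinsics': [[382.302, 0.0, 315.694], [0.0, 382.302, 238.339], [0.0, 0.0, 1.0]], 'hand_eye': [[-0.0, 0.945, 0.328, 85.05], [1.0, 0.0, 0.0, -0.187], [0.0, 0.328, -0.945, -135.273], [0.0, 0.0, 0.0, 1.0]]}
[ 203.5053949  -616.68972409  238.37078022] [ 9.87320956e-01  1.58734314e-01 -9.48345341e-05 -8.59472465e-04] 0.1 8.0
```

View pics/top0.png

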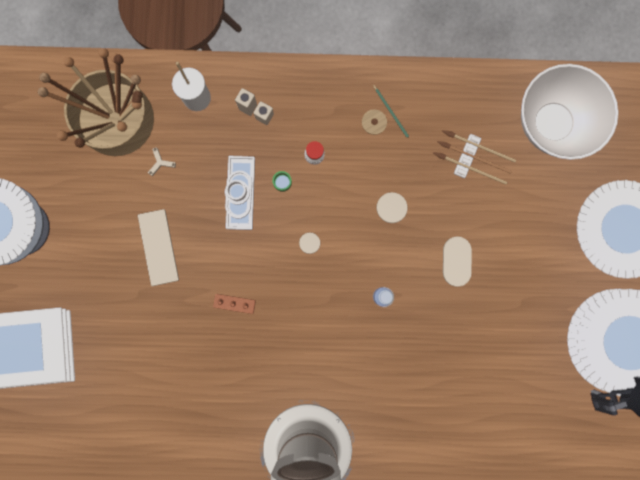

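View pics/scene0.png

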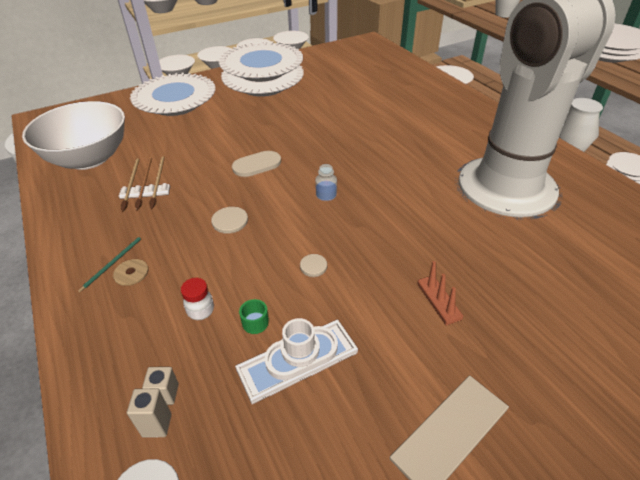

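The stack is at top (240,190). Candidates for the cup are the white cup on the stack (237,190), the green cup (283,182, a decoy), the red-lidded jar (314,152) and the white pot (190,85); I choose the one on the stack. Setters are the rectangle (157,247), oval (457,261), large disc (392,207) and small disc (309,243). The holed disc (374,122) and the two blocks (253,105) are not setters.

```bash
cat > h.py <<'E'
from cell import manip
import cv2,numpy as np
from scipy.spatial.transform import Rotation as R
def pose(name):
    c=manip.get_calibration(name); K=np.array(c["intrinsics"])
    if name=="wrist":
        T=np.eye(4);T[:3,:3]=R.from_quat(manip.current_eef_rot()).as_matrix();T[:3,3]=manip.current_tcp_pos()
        return K,T@np.array(c["hand_eye"])
    return K,np.linalg.inv(np.array(c["view"]))
def ray(KT,px,z):
    K,T=KT; px=np.atleast_2d(px).astype(float)
    d=np.c_[(px[:,0]-K[0,2])/K[0,0],-(px[:,1]-K[1,2])/K[1,1],-np.ones(len(px))]@T[:3,:3].T
    o=T[:3,3]; return (o+d*((z-o[2])/d[:,2])[:,None])[:,:2]
def q(yaw): return [np.cos(yaw/2),np.sin(yaw/2),0,0]
def rect(KT,cnt,z):
    """centre (area), long-axis yaw in (-pi/2,pi/2], size of a contour cast on plane z"""
    p=ray(KT,cnt.reshape(-1,2),z).astype(np.float32)
    m=cv2.moments(p.reshape(-1,1,2)); c=np.array([m['m10'],m['m01']])/m['m00']
    b=cv2.boxPoints(cv2.minAreaRect(p)); e=max(b[1]-b[0],b[2]-b[1],key=np.linalg.norm)
    yaw=np.arctan2(e[1],e[0]); yaw=(yaw+np.pi/2)%np.pi-np.pi/2
    return c,yaw,sorted([np.linalg.norm(b[1]-b[0]),np.linalg.norm(b[2]-b[1])]),b.mean(0)
def blobs(mask,amin):
    cs,_=cv2.findContours(mask,cv2.RETR_EXTERNAL,cv2.CHAIN_APPROX_NONE)
    return [c for c in cs if cv2.contourArea(c)>amin]
def buff(im):
    h=cv2.cvtColor(im,cv2.COLOR_RGB2HSV); return cv2.inRange(h,(12,30,150),(28,110,255))
def white(im):
    h=cv2.cvtColor(im,cv2.COLOR_RGB2HSV); return cv2.inRange(h,(0,0,130),(180,28,255))|cv2.inRange(h,(95,20,130),(125,140,255))
E
python3 - <<'E'
from h import *
for n in("top","scene"):
    im=cv2.imread(f"pics/{n}0.png")[:,:,::-1].copy();KT=pose(n)
    for f,z in((buff,10),(white,24)):
        for c in blobs(f(im),150):
            x,y,w,hh=cv2.boundingRect(c)
            if cv2.contourArea(c)<9000: print(n,f.__name__,(x+w//2,y+hh//2),*[np.round(v,2) for v in rect(KT,c,z)])
im=cv2.imread("pics/top0.png")[140:290,120:320];cv2.imwrite("pics/crop.png",cv2.resize(im,None,fx=4,fy=4,interpolation=2))
print(ray(pose("top"),[[237,190]],90),ray(pose("top"),[[235,304],[384,297]],40))
E
```

```text
top buff (286, 429) [70.26 59.74] -0.74 [ 46.55 190.18] [60.79 67.79]
top buff (42, 373) [152.66 614.36] -1.02 [ 96.   216.69] [144.69 627.23]
top buff (457, 261) [ 462.06 -358.51] 0.0 [ 76.63 128.56] [ 462.33 -357.55]
top buff (601, 264) [ 441.21 -684.04] -1.55 [163.18 189.97] [ 463.42 -714.09]
top buff (309, 243) [498.81   7.07] 0.02 [54.29 56.89] [499.2    7.47]
top buff (158, 247) [478.82 380.46] 0.24 [ 75.56 186.57] [479.04 379.21]
top buff (392, 207) [ 592.61 -195.4 ] 1.13 [78.48 80.88] [ 592.71 -195.78]
top buff (264, 202) [607.91 130.7 ] 0.03 [ 54.46 127.21] [598.61 121.35]
top buff (161, 161) [690.94 386.54] 0.93 [67.18 71.14] [686.3  390.64]
top buff (481, 159) [ 728.05 -414.17] 1.2 [117.44 166.33] [ 713.75 -415.89]
top buff (582, 175) [ 685.34 -669.3 ] -1.23 [204.11 268.34] [ 679.86 -687.9 ]
top buff (523, 138) [ 775.87 -517.13] 0.56 [44.96 92.81] [ 770.35 -514.72]
top buff (374, 121) [ 808.25 -147.92] -1.54 [61.23 65.37] [ 808.42 -148.07]
top buff (264, 110) [830.49 131.59] 1.07 [39.65 42.38] [830.44 132.37]
top buff (244, 97) [862.58 179.71] -0.45 [40.4 42.1] [862.06 179
[... 2216 characters left out ...]
) [19.21 26.49] 0.88 [204.51 229.47] [17.59 12.48]
scene white (623, 168) [-262.88   95.75] 0.62 [ 65.   114.44] [-253.99   94.28]
scene white (73, 133) [ 830.86 -717.59] 0.9 [252.19 301.69] [ 841.62 -718.99]
scene white (456, 74) [-250.48 -465.92] -1.57 [ 59.9  121.92] [-254.59 -467.12]
scene white (494, 49) [-483.49 -561.94] 0.77 [ 52.7  198.44] [-473.12 -550.26]
scene white (457, 35) [-449.12 -709.52] 0.83 [116.06 349.88] [-457.1  -708.93]
scene white (509, 8) [-811.02 -830.27] 0.77 [ 65.85 206.78] [-806.99 -818.5 ]
scene white (332, 20) [ -160.34 -1086.02] 1.05 [ 33.21 432.98] [ -153.52 -1080.17]
[[612.01356195 178.14715471]] [[ 345.23206205  180.74757341]
 [ 370.11798373 -175.72212593]]
```

View pics/crop.png

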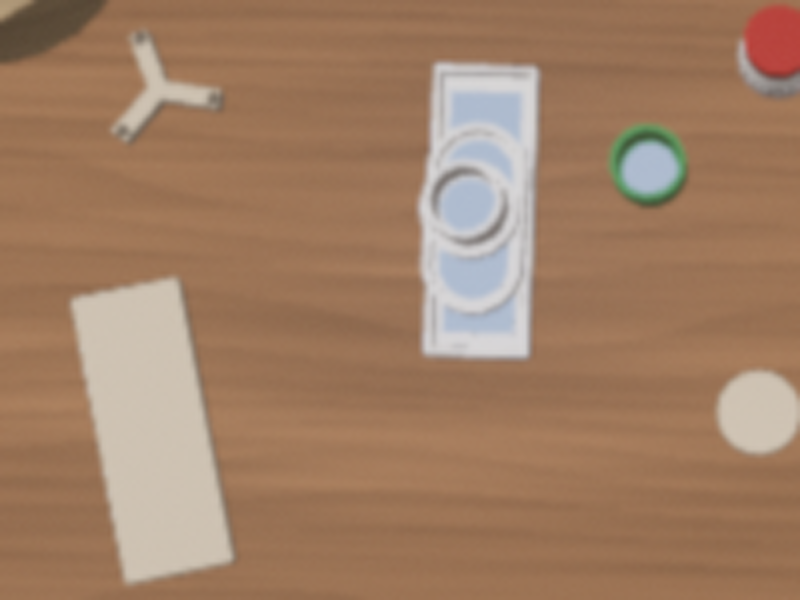

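The crop confirms the choice: the white cup with blue inside is at crop (468,203) on the stack, and the green-rimmed cup is a separate piece at crop (648,165). Next I fly over the setters with the wrist camera and probe the fingertip height on bare bench.

```bash
python3 - <<'E'
from h import *
import json
def look(name,x,y,yaw,z=170):
    manip.reach([x,y,z],q(yaw)); manip.wait(0.15)
    KT=pose("wrist"); im=manip.camera("wrist"); cv2.imwrite(f"pics/w_{name}.png",im[:,:,::-1]); return KT,im
res={}
for n,x,y,yaw,a in(("oval",463,-355,0,3000),("round",593,-193,0,3000),("probe",560,-90,0,0),("small",500,9,0,1500),("long",479,380,.24,3000)):
    if n=="probe":
        for w in(85,72,60,46):
            manip.movel([x,y,60 if w<85 else 40]) if w<85 else manip.reach([x,y,40],q(0))
            manip.command_gripper(w)
            hit=manip.movel([x,y,-12],max_speed=40,stop_force=4)
            print("probe",w,round(manip.current_grip_width(),1),hit,round(manip.current_tcp_pos()[2],2))
        manip.movel([x,y,100]); manip.command_gripper(85); continue
    KT,im=look(n,x,y,yaw)
    for c in blobs(buff(im),a):
        c_,yw,s,bm=rect(KT,c,10)
        if np.linalg.norm(bm-[x,y])<40: print(n,*[np.round(v,2) for v in(c_,yw,s,bm)]); res[n]=[*map(float,bm),float(yw)]
json.dump(res,open("set.json","w"))
KT,im=look("stack",612,179,0,200)
print(manip.current_time(), manip.current_joint_positions())
E
```

```text
oval [ 463.13 -358.25] -0.0 [ 69.15 122.76] [ 462.87 -358.27]
round [ 593.6  -194.74] -0.74 [75.54 76.12] [ 593.77 -194.74]
probe 85 85.0 True -4.92
probe 72 72.0 True -0.22
probe 60 59.6 True 3.03
probe 46 46.0 True 5.76
small [500.55   7.71] 0.78 [51.49 51.98] [500.25   7.77]
long [480.49 380.95] 0.23 [ 68.52 179.06] [480.5  380.96]
15.9333 [ 0.12550096  0.56277041 -0.64016286  1.6164275   0.36736449  1.08599096
 -2.18073309]
```

View pics/w_stack.png

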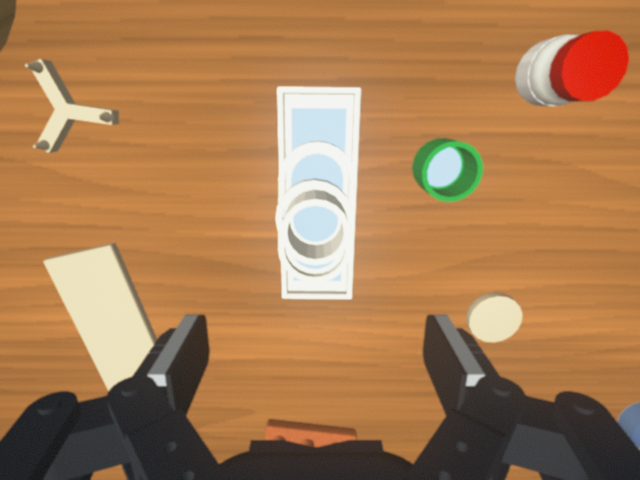

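The wrist view shows the stack along image vertical, with the cup rim around (317,220). The green cup at (448,170) is clear of the fingers' line. I enlarge it to read the rim edges.

```bash
python3 - <<'E'
from h import *
im=cv2.imread("pics/w_stack.png")[130:310,260:380];cv2.imwrite("pics/c2.png",cv2.resize(im,None,fx=3.3,fy=3.3,interpolation=2))
E
```

```text
(no output)
```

View pics/c2.png

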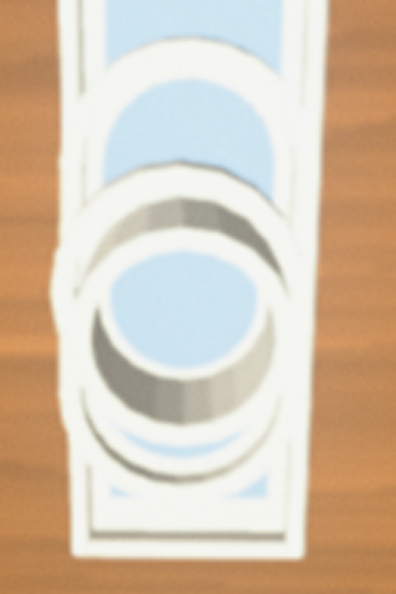

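```bash
cat >> h.py <<'E'
import json
def pick(x,y,yaw,tip,w,tipw,pre,strength,lift=70):
    """tip: fingertip height when closed on width w; tipw: tips ahead of TCP at that width"""
    z=tip+tipw
    manip.command_gripper(pre)
    manip.reach([x,y,z+60],q(yaw)); manip.movel([x,y,z],max_speed=80)
    manip.command_gripper(w-8,strength); manip.wait(.2)
    print("grip",manip.current_grip_width(),manip.current_finger_force())
    manip.movel([x,y,z+10],max_speed=25); manip.movel([x,y,z+lift],max_speed=100)
    print("held",manip.current_grip_width(),manip.current_finger_force(),manip.current_contact_force()); return z
def place(x,y,yaw,z,pre):
    """z: TCP height at which the piece should stand"""
    p=manip.current_tcp_pos(); hi=max(p[2],z+70)
    manip.movel([x,y,hi],q(yaw),max_speed=180)
    manip.movel([x,y,z+6],max_speed=100); manip.wait(.2)
    print("touch",manip.movel([x,y,z-4],max_speed=15,stop_force=2.5),manip.current_tcp_pos()-[x,y,z])
    manip.command_gripper(pre); manip.wait(.1); manip.movel([x,y,z+90],max_speed=120)
def look(name,x,y,yaw,z=170):
    manip.reach([x,y,z],q(yaw)); manip.wait(0.15)
    KT=pose("wrist"); im=manip.camera("wrist"); cv2.imwrite(f"pics/w_{name}.png",im[:,:,::-1]); return KT,im
S=json.load(open("set.json"))
E
python3 - <<'E'
from h import *
c=ray(pose("wrist"),[[315.8,232.4]],90)[0]; print("cup",c)
z=pick(*c,0,62,46,5.8,72,30)
sx,sy,_=S["small"]; place(sx,sy,0,z-38,72)
KT,im=look("cupdone",sx,sy,0)
cv2.imwrite("pics/cd.png",im[100:400,120:520,::-1])
KT,im=look("stack2",612,179,0,180); cv2.imwrite("pics/s2.png",cv2.resize(im[90:330,220:420,::-1],None,fx=2.5,fy=2.5,interpolation=2))
print(KT[1].tolist(),manip.current_time())
E
```

```text
cup [614.83874153 182.11686752]
grip 45.46645172637256 31.11460925079882
held 45.87038634435391 30.791465677320957 [-0.1283355  -0.18690354 -0.51448946]
touch True [ 0.12039427 -0.06646343  0.73324495]
[[-0.0034992768032469693, 0.9445727075348932, 0.3282836505859708, 696.9265001812366], [-0.9999928980396537, -0.0037648158794620096, 0.00017329640696561968, 176.21143645643977], [0.0013996185570274305, -0.32828071271640585, 0.9445791733498577, 315.00104937967853], [0.0, 0.0, 0.0, 1.0]] 25.4167
```

View pics/cd.png

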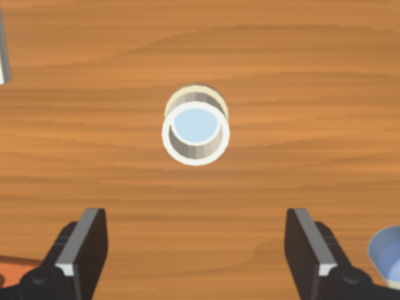

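View pics/s2.png

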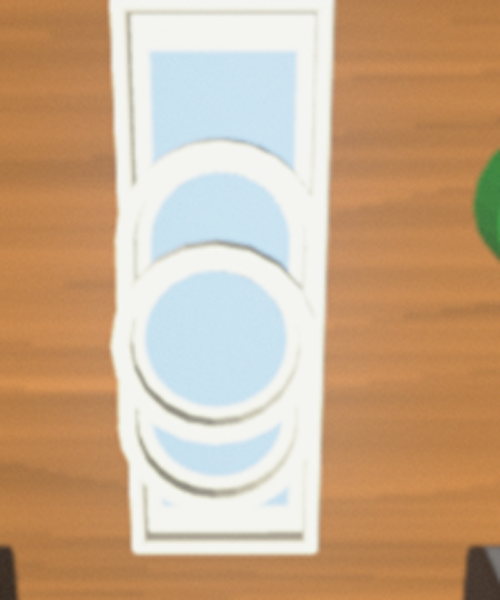

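The cup stands on the small disc; its rim centre is at full-frame (315,233). In the stack crop the round dish's blue floor is centred at (216,338), full-frame (306.6,225.4).

```bash
python3 - <<'E'
from h import *
c=ray(pose("wrist"),[[306.6,225.4]],48)[0]; print("round",c)
z=pick(*c,0,43.5,58,3.4,82,30)
sx,sy,_=S["round"]; place(sx,sy,0,z-22,80)
KT,im=look("rounddone",sx,sy,0); print(KT[1].tolist())
cv2.imwrite("pics/rd.png",im[80:380,120:520,::-1])
KT,im=look("stack3",612,179,0,180); cv2.imwrite("pics/s3.png",cv2.resize(im[90:330,220:420,::-1],None,fx=2.5,fy=2.5,interpolation=2))
h=cv2.cvtColor(im,cv2.COLOR_RGB2HSV);
for z,m in((32,cv2.inRange(h,(95,30,150),(125,140,255))),(24,white(im))):
  for b in blobs(m,300): print(z,cv2.boundingRect(b),*[np.round(v,2) for v in rect(KT,b,z)])
print(manip.current_time())
E
```

```text
round [614.23260746 183.16161583]
grip 56.70121918667455 31.99555518105626
held 56.96976162769224 32.10273837670684 [ 0.39092772 -0.09779777 -0.69391535]
touch True [ 0.12146194 -0.13223402  1.01114455]
[[-0.00047524711724193945, 0.9437846490976955, 0.330560599992975, 677.8874585551823], [-0.9999988771413552, 2.126773791084827e-05, -0.0014984204051493946, -194.5653358757966], [-0.0014212164524790732, -0.33056094094012595, 0.943783579253513, 303.3353363505794], [0.0, 0.0, 0.0, 1.0]]
32 (282, 161, 54, 120) [611.71 182.87] -0.03 [40.32 96.02] [611.5  182.89]
32 (427, 153, 35, 40) [649.73  81.8 ] -0.73 [23.26 30.27] [649.11  82.08]
32 (282, 112, 57, 46) [680.49 180.49] 1.54 [30.93 40.2 ] [678.33 180.78]
24 (493, 336, 58, 48) [478.87  -9.31] 0.81 [50.16 51.61] [478.57  -9.16]
24 (427, 153, 35, 40) [648.38  79.12] -0.73 [23.92 31.12] [647.74  79.4 ]
24 (266, 90, 88, 222) [619.04 181.78] -0.01 [ 65.71 177.95] [619.27 182.58]
24 (520, 32, 63, 74) [720.11  16.4 ] 0.06 [38.91 46.7 ] [720.12  13.69]
36.225
```

View pics/rd.png

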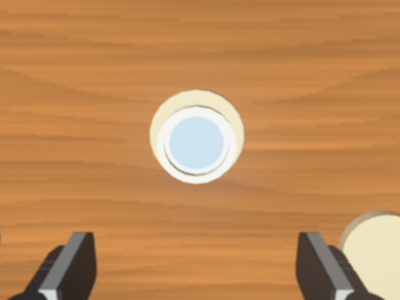

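View pics/s3.png

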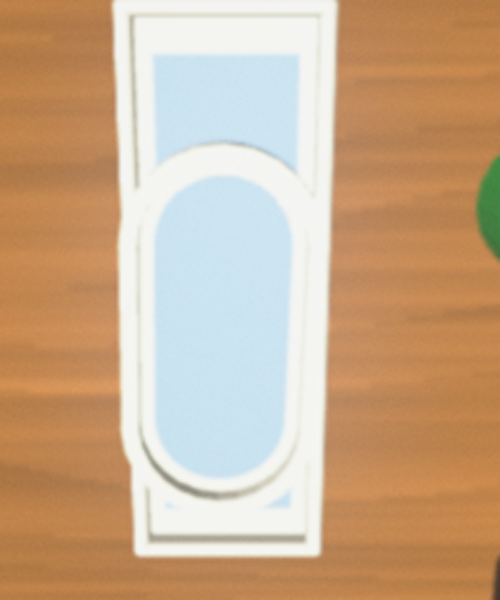

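The round dish is centred on its disc. The oval dish is alone in the long dish at (611.6,182.9), yaw -0.03.

```bash
python3 - <<'E'
from h import *
z=pick(611.6,182.9,-.03,27.5,60,3.0,84,40,lift=90)
sx,sy,yw=S["oval"]; place(sx,sy,yw,z-6,80)
KT,im=look("ovaldone",sx,sy,0); print(KT[1].tolist())
cv2.imwrite("pics/od.png",im[80:380,120:520,::-1])
KT,im=look("stack4",617,181,0,180); cv2.imwrite("pics/s4.png",cv2.resize(im[40:360,180:460,::-1],None,fx=1.8,fy=1.8,interpolation=2))
h=cv2.cvtColor(im,cv2.COLOR_RGB2HSV);
for z,m in((16,cv2.inRange(h,(95,30,150),(125,140,255))),(24,white(im))):
  for b in blobs(m,300): print(z,cv2.boundingRect(b),*[np.round(v,3) for v in rect(KT,b,z)])
print(manip.current_time())
E
```

```text
grip 59.01956979993074 44.57804650068283
held 58.84512886552186 43.83478805422783 [-0.26210248 -0.79349556 -1.74978553]
touch True [ 0.04682845 -0.13439974  0.90500084]
[[-0.0004976415253438397, 0.9439689081116028, 0.3300340177489268, 547.0312728311794], [-0.9999972295444436, 0.0002895550823524658, -0.0023360353785201785, -357.7799041609703], [-0.002300707792760151, -0.33003426591255786, 0.9439661487930643, 303.5463045696027], [0.0, 0.0, 0.0, 1.0]]
16 (431, 160, 34, 39) [646.883  76.299] 0.096 [25.767 29.577] [647.46   76.149]
16 (286, 119, 57, 178) [619.241 181.262] -0.003 [ 42.313 147.767] [619.171 181.211]
24 (495, 341, 58, 48) [478.771  -9.883] 0.845 [48.15  52.119] [479.028 -10.178]
24 (431, 160, 34, 39) [648.369  79.062] 0.096 [25.078 28.786] [648.93   78.915]
24 (270, 97, 88, 220) [619.28  181.396] -0.004 [ 63.274 178.259] [619.218 181.384]
24 (523, 40, 64, 73) [720.397  16.399] 0.019 [38.881 46.525] [720.739  13.828]
48.8833
```

View pics/od.png

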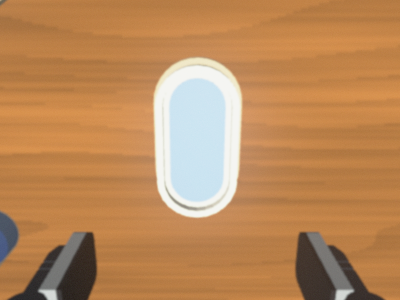

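View pics/s4.png

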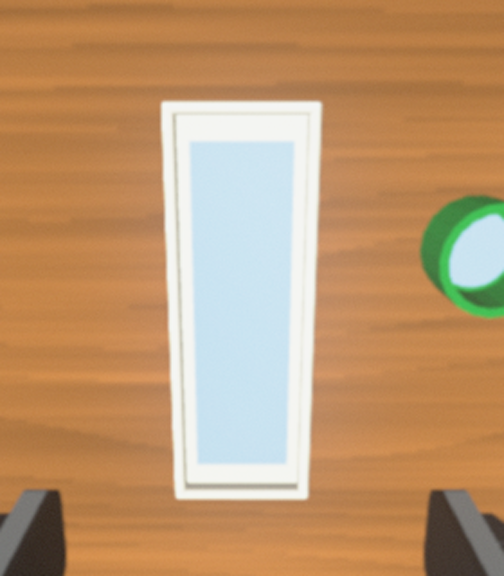

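The oval dish sits aligned on its setter. The long dish is free at (619.2,181.3), yaw -0.004.

```bash
python3 - <<'E'
from h import *
z=pick(619.2,181.3,-.004,10,64,2.0,85,60,lift=90)
sx,sy,yw=S["long"]; place(sx,sy,yw,z+10,84)
def blue(n,px,zz,KT,im):
    h=cv2.cvtColor(im,cv2.COLOR_RGB2HSV)
    for b in blobs(cv2.inRange(h,(95,30,150),(125,140,255)),300):
        r=rect(KT,b,zz)
        if np.linalg.norm(r[3]-S[n][:2])<50: print(n,np.round(r[3]-S[n][:2],1),"yaw",round(r[1]-S[n][2],3),np.round(r[2],1))
KT,im=look("longdone",sx,sy,yw,190); cv2.imwrite("pics/ld.png",im[80:380,120:520,::-1]); blue("long",0,26,KT,im)
K=KT[0]
for n,f,T in(("round","rounddone",[[-0.00047524711724193945, 0.9437846490976955, 0.330560599992975, 677.8874585551823], [-0.9999988771413552, 2.126773791084827e-05, -0.0014984204051493946, -194.5653358757966], [-0.0014212164524790732, -0.33056094094012595, 0.943783579253513, 303.3353363505794],[0,0,0,1]]),("oval","ovaldone",[[-0.0004976415253438397, 0.9439689081116028, 0.3300340177489268, 547.0312728311794], [-0.9999972295444436, 0.0002895550823524658, -0.0023360353785201785, -357.7799041609703], [-0.002300707792760151, -0.33003426591255786, 0.9439661487930643, 303.5463045696027],[0,0,0,1]])):
    blue(n,0,26,(K,np.array(T)),cv2.imread(f"pics/w_{f}.png")[:,:,::-1].copy())
sx,sy,_=S["small"]; KT,im=look("cup2",sx,sy,0); print("cup",ray(KT,[[315.5,233.5]],52)-[sx,sy])
for b in blobs(white(im),800):
    r=rect(KT,b,52); print(np.round(r[3]-[sx,sy],1),np.round(r[2],1))
im=manip.camera("top"); cv2.imwrite("pics/top9.png",im[:,:,::-1])
print(manip.current_time())
E
```

```text
grip 62.2787135554519 67.71210506558418
held 62.04173532850272 66.83557257056236 [ 0.4831228  -0.29305149 -2.61373424]
touch True [0.1630137 0.0470557 1.1353605]
long [-0.6  0.1] yaw 0.0 [ 42.2 148.3]
round [-0.7  0.4] yaw -0.827 [38.8 39.6]
oval [-0.4  0.4] yaw 0.004 [40.4 95.6]
cup [[0.97831046 2.25228706]]
[-101.3 -157.1] [39.8 55.9]
[-0.3  0.5] [46.1 47. ]
[  89.6 -178.2] [39.9 55. ]
[135.1  63.4] [15.4 25.3]
59.175
```

View pics/ld.png

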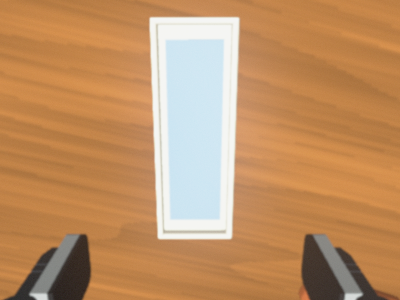

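View pics/top9.png

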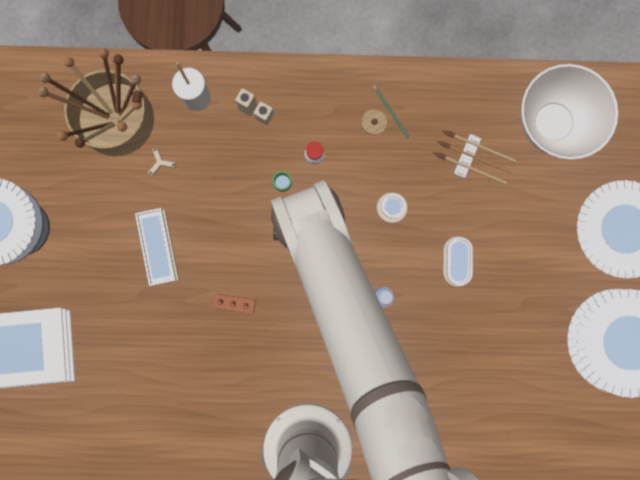

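The long dish covers its setter, all four pieces are within 1 mm of centre, and the bottle (384,297) and cone stand (235,304) haven't moved.

```bash
python3 -c "
from cell import manip
print(manip.job_done())"
```

```text
the job is handed in; nothing more can be done
None
```

I handed the job in with all four pieces on their own setters, each about 1 mm or less off centre by the wrist camera with both dishes lined up; the ink bottle and cone stand were not disturbed, and about 59 s of the 109 s had been used; the hand-in returned no verdict.

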